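# Core up, close and weigh down a two-part casting mould

### The arm

A 6-joint arm with a two-finger parallel gripper is mounted at the origin on the work surface. World frame = base frame: x ahead of the robot, y to its left, z up, the work surface at z = 0. Lengths are in m, angles in rad, forces in N, time in s.
With the tool pointing down it reaches from about 0.35 to 0.775 m from the base axis. Payload 7.3 kg.
Tool frame: the origin (TCP) lies at the very end of the fingers, on their centre line; the grasp point (between the pads) lies 19 mm behind it; z points along the fingers, y is the line along which they close (so a half turn about z gives the same grasp; the last joint's range is limited). The gripper opens to 92 mm and grips with 3 to 60 N. Pads are 19 mm wide; open, the fingers measure 130 mm over their backs; the gripper's body (75 mm by 190 mm) begins 47 mm behind the grasp point.
Start: joints at [0.97, 0.342, 1.524, -0, 1.275, -0.146], TCP at [0.231, 0.472, 0.227] pointing down, gripper open.
Joint ranges: [-2.53, 2.53], [-0.77, 2.02], [0.04, 2.7], [-1, 4.14], [0.28, 2.66], [-3.11, 3.11]. Speed limits (rad/s): [2.57, 2.57, 3.14, 3.14, 3.14, 3.14].

### API

Orientations are given as a rotation vector (axis times angle).
In Python, from cell import robot, inverse_kinematics, eyes gives the robot as it stands. Calls block until the motion is done:
- robot.goto(position, orientation): joint-space move of the TCP to a pose.
- robot.move_linear(position, rot=None, vel=0.15, until_force=None): straight line of the TCP; rot=None keeps the orientation; vel is the mean speed in m/s. With until_force (N) it stops when the force on the tool has changed by that much, and returns True; else False.
- robot.movej(angles): joint-space move.
- robot.gripper_to(opening): finger opening in m; the grip force is fixed at half the most; returns when the fingers have stopped.
- robot.pause(seconds).
- inverse_kinematics(position, orientation): joint angles nearest the present ones, or None.
- robot.state(): the state.
- eyes.read_camera(name): name is "scene" or "top"; returns the picture (400x640x3 uint8, red, green, blue); there is no depth.
- eyes.camera_params(name): a dict with "fx", "fy", "cx", "cy" (pixels), "k1" (the pictures are not rectified: a ray, as slopes to the right and down, at radius r is drawn at 1 + k1 r^2 times it, then the intrinsics apply), "world_from_camera" (4x4, takes a point from camera to world coordinates). Camera axes: x right, y up, looking along -z (the intrinsics and any distortion apply to the point x, -y, -z); pixel columns grow to the right and rows downward; lengths in m; the calibration is good to about 2 mm. A picture is of the moment at which its call begins. camera_params takes no time and is no camera call.
A pose or a line that the arm cannot do raises robot.IKError and nothing moves.
- robot.job_done(): hands the job in; it is judged then, once.
The state is a dict: "clock": time; "joint_positions": joint angles; "qd": joint speeds; "joint_efforts": joint torques, N m; "tool_pos": TCP position; "tool_rot": TCP orientation; "force": force on the tool from outside, world axes, zero at the start; "ft_torque": the same for the moment, N m; "finger_gap": finger opening in m; "grip_force": force on a finger pad.
Only numpy, scipy, OpenCV 4.12 (cv2) and the standard library are available. Lean on these libraries where they do the work, as an engineer would, in place of code of your own. Each camera call takes 0.05 s, during which the arm holds its last target. There are 200 camera calls.

### The job

Get the casting mould ready for pouring: set the brass round core in the round seat and the white oblong core in the oblong seat of the lower mould half, stems up and fully home, then close the mould with the upper half, right way round so that it goes down flush over all three keys. Lay the plywood pressure board flat along the closed mould, squarely over it, and last stand the blue weight gently on the middle of the board. Leave the bottle, the clay and the brush where they are.

Things in the scene. Friction and masses are not known exactly. Their poses are not given: they have to be found in the camera images.
- lower_half: Lower mould half, fixed. Origin: mid underside of its 200x90x12 plywood base, on the bench; x along the mould, z up. Block 170 (x) x60, yellow, red top face at z=42. Seats 7 deep (flat floor z=35): round, dia 42, at x=-32, y=0; oblong, 54 (x) x28, at x=+30, y=0. Tapered dark red keys 9 high (base dia 11, tip 6): one at x=-70, y=0, two at x=+70, y=+18 and -18. All mm.
- upper_half: Upper mould half, loose, right side up: 170 (x) x60x28 mm, 0.3 kg, yellow, lowest 7 mm red. Origin: mid underside; x along it, z up. Key holes 14x14: one at x=-70, two at x=+70, y=+18 and -18, so it fits only with x the same way as the lower half's x. Stem holes: dia 28 at x=-32; 38x28 at x=+30. Grip across the 60 at the middle. Closed: underside on the red face, outlines matching.
- round_core: Brass core, loose, stem up, 80 g. Origin: centre of the underside; z up. Round foot 7 mm high, diameter 36 mm, tapering to 28 mm at the bottom; on it a round stem, diameter 16 mm, up to 27 mm above the origin. Seated, its origin lies on the round seat's floor and the foot's top is flush with the red face.
- oblong_core: White nylon core, loose, stem up, 30 g. Origin: centre of the underside; x along its length, z up. Round-ended foot 7 mm high, 48 (x) x 22 (y) mm, tapering to 42 x 16 at the bottom; rectangular stem 24 (x) x 14 (y) mm up to 27 mm above the origin. Same either way round. Seated: origin on the oblong seat's floor, x along the lower half's x.
- pressure_board: Plywood board with red-painted ends, loose, lying flat: 190 (x) x 64 (y) x 12 (z) mm, 0.11 kg. Origin: centre of the underside; x along its length, z up. The same either way round. Laid on the closed mould its underside is 70 mm above the lower half's origin.
- weight: Blue painted cast weight, loose, about 0.7 kg: round block of diameter 58 mm and height 30 mm, a neck of 14 mm, and on top a round grip knob of diameter 26 mm from 38 to 58 mm above the origin. Origin: centre of the underside; z up.
- hardener_bottle: Bystander: pale yellow bottle with a red cap, diameter 68 mm, 160 mm tall, standing. Origin: centre of the underside. Leave it alone.
- clay_lump: Bystander: lump of yellow modelling clay, about 55 x 45 x 35 mm. Origin: its underside, near the middle. Leave it alone.
- brush: Bystander: flat brush with a wooden handle, 200 mm long, 42 mm wide, 20 mm high, lying on the far side of the bench. Origin: under its middle; x towards the bristles. Leave it alone.
There are look-alikes about, which are no part of the job. There is more than one size of the round_core; the one meant has the size given above.

How it is judged:
On the way, in this order (a step that is already met when the one before it is completed fails the run):
1. both cores are home in their seats (x of round_core in the frame of lower_half between -0.039 and -0.025 m and y of round_core in the frame of lower_half between -0.007 and 0.007 m and z of round_core in the frame of lower_half between 0.032 and 0.038 m and angle between each of round_core, oblong_core's own z axis and vertical below 0.09 rad and x of oblong_core in the frame of lower_half between 0.023 and 0.037 m and y of oblong_core in the frame of lower_half between -0.007 and 0.007 m and z of oblong_core in the frame of lower_half between 0.032 and 0.038 m and angle between the x axis of oblong_core and the x axis of lower_half, either way round below 0.3 rad), for 0.2 s.
2. the upper half is down flush on the lower half (x of upper_half in the frame of lower_half between -0.005 and 0.005 m and y of upper_half in the frame of lower_half between -0.005 and 0.005 m and z of upper_half in the frame of lower_half between 0.0395 and 0.0445 m and angle between upper_half's own z axis and vertical below 0.09 rad and angle between the x axis of upper_half and the x axis of lower_half, either way round below 0.09 rad), for 0.2 s.
3. the pressure board lies on the upper half (x of pressure_board in the frame of upper_half between -0.012 and 0.012 m and y of pressure_board in the frame of upper_half between -0.012 and 0.012 m and z of pressure_board in the frame of upper_half between 0.0255 and 0.0305 m and angle between the x axis of pressure_board and the x axis of upper_half, either way round below 0.17 rad), for 0.2 s.
4. the weight stands on the board (horizontal distance between weight and pressure_board below 0.015 m and z of weight in the frame of pressure_board between 0.0095 and 0.0145 m and angle between weight's own z axis and vertical below 0.09 rad), for 0.2 s.
At the end, for the whole second after the job is handed in: Cores home in their seats (7 mm, upright, oblong along its seat); upper half flush over the keys (5 mm, 5 deg, height 2.5 mm); board flat on it (12 mm in x and y, 10 deg); weight upright on the board within 15 mm of its middle; all released and at rest (all of step 1 and all of step 2 and all of step 3 and all of step 4 and linear speed of each of round_core, oblong_core, upper_half, pressure_board, weight below 0.02 m/s); the robot touches nothing.
It fails at once if the hardener bottle is shifted by more than 30 mm (distance of hardener_bottle from where it was at the start of the episode above 0.03 m).
It fails at once if the clay lump is shifted by more than 30 mm (distance of clay_lump from where it was at the start of the episode above 0.03 m).
It fails at once if the brush is shifted by more than 30 mm (distance of brush from where it was at the start of the episode above 0.03 m).
It fails at once if the weight is dropped or slammed onto the board (over 0.5 m/s within 28 mm of the board's top) (horizontal distance between weight and pressure_board below 0.05 m and z of weight in the frame of pressure_board between 0 and 0.04 m and linear speed of weight above 0.5 m/s).
It also fails if it takes over 134 s, if anything falls off the work surface, if the arm or the gripper's body presses on something with over 40 N, if the wrist force passes 120 N, or if a joint passes its speed limit or range.

## Working session

There is one attempt and no reset: what is moved stays moved. The work goes in short steps, each a Python script; the robot and the scene stay as the last script left them, time stands still between calls to the robot, and variables do not carry over. Pictures are saved under pics/ and viewed, at most 14 in all, crops included, and the job is handed in when it is done.

```bash
ls; mkdir -p pics; python3 - <<'E'
from cell import robot, eyes
import cv2
for n in("scene","top"):
    im=eyes.read_camera(n); cv2.imwrite(f"pics/{n}0.png",im[:,:,::-1])
    p=eyes.camera_params(n); print(n,p)
print(robot.state())
E
```

```text
pics
scene {'fx': 436.2931875357757, 'fy': 436.2931875357757, 'cx': 316.74105524724536, 'cy': 199.29958960138146, 'k1': -0.10100307194259334, 'world_from_camera': array([[-0.37066672, -0.67494703,  0.63800681,  1.42880574],
       [ 0.92870754, -0.26164802,  0.26275962,  0.32418753],
       [-0.01041561,  0.68991798,  0.72381261,  0.96719359],
       [ 0.        ,  0.        ,  0.        ,  1.        ]])}
top {'fx': 491.482507588727, 'fy': 491.482507588727, 'cx': 321.39808176289034, 'cy': 201.89044651684247, 'k1': 0.05252812053975874, 'world_from_camera': array([[-0.01836341,  0.98983571, -0.14102502,  0.41768045],
       [-0.99980023, -0.01706584,  0.01040493,  0.01826134],
       [ 0.00789246,  0.14118792,  0.98995135,  1.34030448],
       [ 0.        ,  0.        ,  0.        ,  1.        ]])}
{'clock': 0.1, 'joint_positions': array([ 9.70051706e-01,  3.42639352e-01,  1.52492562e+00,  9.53912349e-07,
        1.27541575e+00, -1.45995583e-01]), 'qd': array([ 0.00093218, -0.00156219, -0.00305999, -0.00119085,  0.00082333,
        0.00108379]), 'joint_efforts': array([ 2.19120891e-03, -4.32001984e+01, -2.44693941e+01,  7.20994477e-02,
        5.25442546e-02, -4.35633115e-05]), 'tool_pos': array([0.23036542, 0.47134706, 0.22612014]), 'tool_rot': array([-7.08065021e-01, -3.06023821e+00,  2.02930479e-03]), 'force': array([ 0.76950767,  0.06308377, -0.10129013]), 'ft_torque': array([-0.02058286, -0.01103606, -0.01672496]), 'grip_force': 0.0, 'finger_gap': 0.09184674446154246}
```

View pics/top0.png

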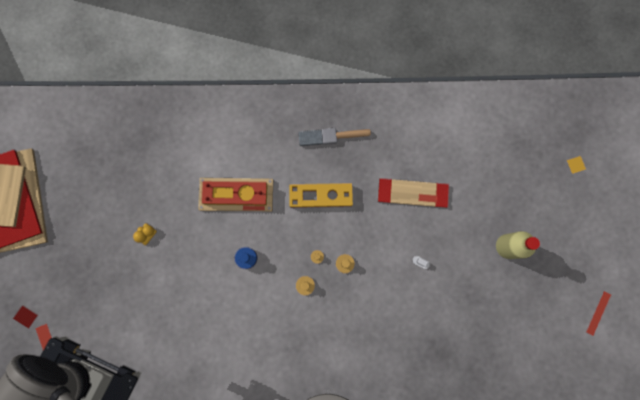

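View pics/scene0.png

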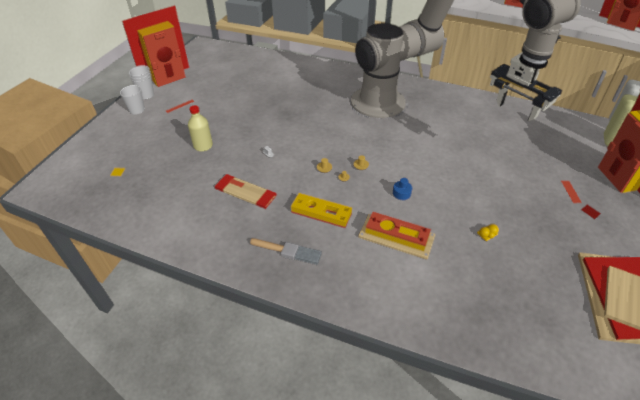

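Top view: the lower half is at (236,194), its round seat at (246,193) and oblong seat at (222,193), so its x points image left. The upper half is at (321,195), board (413,193), weight (245,258), oblong core (421,263), clay (144,234), brush (335,136) and bottle (515,245). Candidates for the round core are (317,257), which looks small, and (345,263) and (305,286), which look larger. I'll measure the foot diameters to choose.

```bash
cat > h.py <<'E'
import numpy as np, cv2
from cell import robot, eyes, inverse_kinematics
from scipy.spatial.transform import Rotation as R
def K(p): return np.array([[p["fx"],0,p["cx"]],[0,p["fy"],p["cy"]],[0,0,1]]), np.array([p["k1"],0,0,0])
def ray(n,uv,z):
    """pixels -> world points on plane height z"""
    p=eyes.camera_params(n); k,d=K(p); T=p["world_from_camera"]
    s=cv2.undistortPoints(np.asarray(uv,float).reshape(-1,1,2),k,d).reshape(-1,2)
    D=np.c_[s[:,0],-s[:,1],-np.ones(len(s))]@T[:3,:3].T; o=T[:3,3]
    return o+D*((z-o[2])/D[:,2])[:,None]
def proj(n,P):
    p=eyes.camera_params(n); k,d=K(p); T=p["world_from_camera"]
    c=(np.atleast_2d(P)-T[:3,3])@T[:3,:3]
    return cv2.projectPoints(c*[1,-1,-1],np.zeros(3),np.zeros(3),k,d)[0].reshape(-1,2)
def blobs(im,lo,hi,box,amin=15):
    """hsv mask in box (u0,v0,u1,v1): contours"""
    u0,v0,u1,v1=box; m=np.zeros(im.shape[:2],np.uint8)
    m[v0:v1,u0:u1]=cv2.inRange(cv2.cvtColor(im,cv2.COLOR_RGB2HSV),lo,hi)[v0:v1,u0:u1]
    c,_=cv2.findContours(m,cv2.RETR_EXTERNAL,cv2.CHAIN_APPROX_NONE)
    return [x.reshape(-1,2) for x in c if cv2.contourArea(x)>amin]
def rect(n,c,z):
    """min area rect of contour on plane z: centre, (long,short) mm, yaw of long axis"""
    P=ray(n,c,z)[:,:2]*1000
    (cx,cy),(w,h),a=cv2.minAreaRect(P.astype(np.float32))
    if w<h: w,h,a=h,w,a+90
    return np.round([cx,cy,w,h,(a+90)%180-90],1)
def down(yaw):
    """tool down, closing line (tool y) along world yaw"""
    y=np.array([np.cos(yaw),np.sin(yaw),0]); z=np.array([0,0,-1.])
    return R.from_matrix(np.c_[np.cross(y,z),y,z]).as_rotvec()
E
python3 - <<'E'
from h import *
im=eyes.read_camera("top"); cv2.imwrite("pics/t1.png",im[:,:,::-1])
def show(t,lo,hi,box,z):
    for c in blobs(im,lo,hi,box): print(t,np.round(c.mean(0),1),rect("top",c,z))
show("brass",(10,110,60),(30,255,255),(285,240,370,305),.005)
show("weight",(100,120,30),(130,255,255),(220,235,275,280),.03)
show("upper",(20,150,100),(35,255,255),(280,175,360,215),.028)
show("lowerred",(0,150,60),(10,255,255),(190,170,280,220),.042)
show("lowerred2",(170,150,60),(180,255,255),(190,170,280,220),.042)
show("board",(0,60,60),(25,255,255),(370,170,460,215),.012)
show("white",(0,0,150),(180,60,255),(405,250,440,280),.01)
a=cv2.resize(im[165:220,190:460],None,fx=2.96,fy=2.96,interpolation=cv2.INTER_CUBIC)
b=cv2.resize(im[235:305,230:440],(a.shape[1],int(70*a.shape[1]/210)),interpolation=cv2.INTER_CUBIC)
cv2.imwrite("pics/c1.png",np.vstack([a,b])[:,:,::-1])
E
```

```text
brass [304.7 285.3] [382.9  53.6  45.5  44.7  88.9]
brass [344.7 263.3] [439.2 -55.   45.9  45.4  89. ]
brass [316.8 256.3] [459.2  18.8  32.4  29.5  89. ]
weight [245.4 257.7] [459.5 207.7  55.5  49.8  88.9]
upper [320.5 195. ] [623.5   6.3 166.3  59.  -89.5]
lowerred [238.2 195.8] [624.6 237.6 167.3  70.9  87.4]
board [413.2 192.7] [ 627.9 -246.9  193.    67.5   84.3]
white [419.9 261.7] [ 440.7 -257.2   41.5   22.1   59.8]
```

View pics/c1.png

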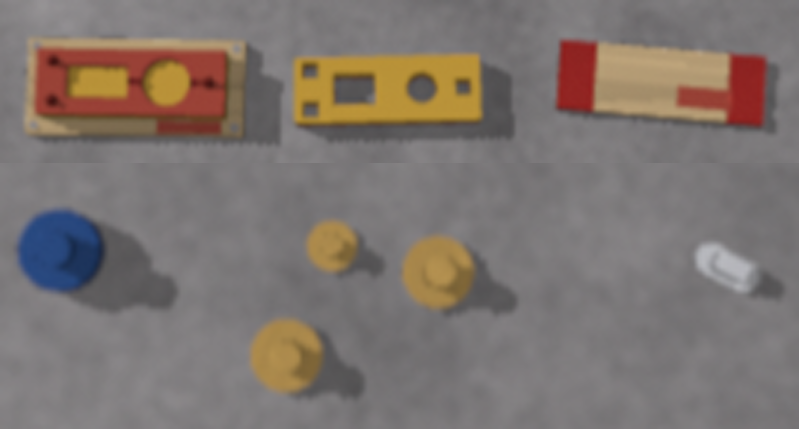

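The top crop shows the key holes and keys paired at image left on both halves, so both have x towards world +y. The foot sizes measure about 45, 45 and 31 mm, with contours reading about 3 mm small. That makes the small one at (317,257) the 36 mm round core; the two larger ones wouldn't fit the 42 mm seat. Next I'll refine the fits with both cameras.

```bash
python3 - <<'E'
from h import *
Y=((20,150,100),(35,255,255)); RD=((0,150,60),(12,255,255)); BR=((10,110,60),(30,255,255)); BD=((0,60,60),(25,255,255)); WH=((0,0,135),(180,60,255)); BL=((100,120,30),(130,255,255))
P={}
ims={n:eyes.read_camera(n) for n in("top","scene")}
def show(t,n,col,box,z,op=False):
    im=ims[n]; 
    if op:
        m=cv2.inRange(cv2.cvtColor(im,cv2.COLOR_RGB2HSV),*col); b=np.zeros_like(m);u0,v0,u1,v1=box;b[v0:v1,u0:u1]=m[v0:v1,u0:u1]
        cs=[c.reshape(-1,2) for c in cv2.findContours(b,cv2.RETR_CCOMP,cv2.CHAIN_APPROX_NONE)[0] if cv2.contourArea(c)>15]
    else: cs=blobs(im,*col,box)
    for c in cs: print(t,n,np.round(c.mean(0),1),rect(n,c,z))
show("lower","top",RD,(195,175,280,205),.042,1)
show("lower","scene",RD,(355,205,440,250),.042,1)
show("upper","scene",Y,(285,190,358,230),.028,1)
show("brass","scene",BR,(336,168,352,182),.005)
show("white","scene",WH,(258,142,278,162),.01)
show("white","top",WH,(405,250,440,280),.01)
show("board","scene",BD,(210,170,280,210),.012)
show("weight","scene",BL,(388,172,416,202),.02)
a=cv2.resize(ims["scene"][160:260,200:440],None,fx=3.3,fy=3.3,interpolation=cv2.INTER_CUBIC)
cv2.imwrite("pics/c2.png",a[:,:,::-1])
for p,y in [((.459,.019,.12),0),((.624,.238,.12),0),((.44,-.257,.12),-.53),((.6235,.006,.12),0),((.628,-.247,.12),0),((.46,.208,.15),0),((.624,.238,.2),0)]:
    for k in(0,np.pi): print(p,k,np.round(inverse_kinematics(p,down(y+k)),2))
E
```

```text
lower top [234.2 192.9] [630.6 236.8 168.4  58.8  87.4]
lower top [222.5 192.2] [633.8 267.7  56.3  32.4  89.1]
lower top [245.9 192.5] [631.5 205.4  44.2  43.2  44.2]
lower scene [398.2 228.4] [633.9 237.3 168.9  61.5  88.5]
lower scene [408.5 231.4] [635.  268.   60.   34.3 -89.9]
lower scene [386.8 224.8] [633.7 205.9  45.2  41.9  54.3]
upper scene [321.6 209.2] [631.7   8.  174.6  75.4 -89.9]
upper scene [330.7 211.7] [632.4  39.1  35.2  19.3  90. ]
brass scene [343.5 176. ] [451.3  15.9  42.5  28.9  19.7]
white scene [268.7 151.3] [ 436.2 -264.   105.6   66.3   25.4]
white top [420.4 261.8] [ 440.5 -257.1   43.7   25.3   60.8]
board scene [245.6 190.8] [ 631.2 -245.6  199.5   75.1   83.6]
weight scene [402. 189.] [454.2 208.2  93.8  53.3   6.9]
(0.459, 0.019, 0.12) 0 [-0.13  0.35  1.85 -0.    0.94 -0.13]
(0.459, 0.019, 0.12) 3.141592653589793 [-0.13  0.35  1.85  0.    0.94  3.02]
(0.624, 0.238, 0.12) 0 [ 0.25  0.69  1.23 -0.    1.22  0.25]
(0.624, 0.238, 0.12) 3.141592653589793 [ 0.25  0.69  1.23  0.    1.22 -2.89]
(0.44, -0.257, 0.12) 0 [-0.68  0.43  1.72 -0.    1.   -0.15]
(0.44, -0.257, 0.12) 3.141592653589793 [-0.68  0.43  1.72 -0.    1.    2.99]
(0.6235, 0.006, 0.12) 0 [-0.11  0.61  1.38 -0.    1.15 -0.11]
(0.6235, 0.006, 0.12) 3.141592653589793 [-0.11  0.61  1.38  0.    1.15  3.03]
(0.628, -0.247, 0.12) 0 [-0.49  0.71  1.21 -0.    1.23 -0.49]
(0.628, -0.247, 0.12) 3.141592653589793 [-0.49  0.71  1.21  0.    1.23  2.65]
(0.46, 0.208, 0.15) 0 [ 0.27  0.38  1.69 -0.    1.07  0.27]
(0.46, 0.208, 0.15) 3.141592653589793 [ 0.27  0.38  1.69  0.    1.07 -2.87]
(0.624, 0.238, 0.2) 0 [ 0.25  0.63  1.12 -0.    1.39  0.25]
(0.624, 0.238, 0.2) 3.141592653589793 [ 0.25  0.63  1.12  0.    1.39 -2.89]
```

View pics/c2.png

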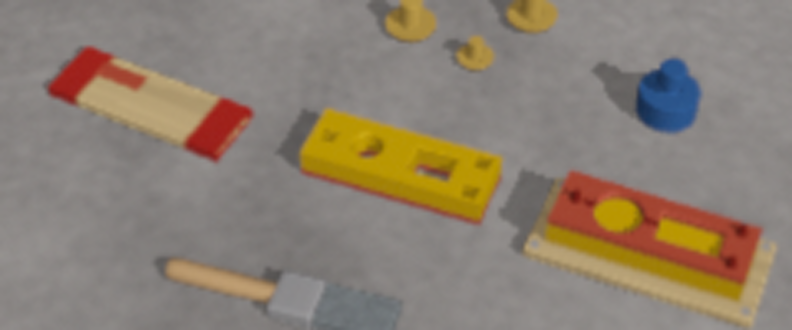

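The scene crop confirms the orientation: the paired holes and keys are at right on both halves. The small brass core is at (343,176) in the full scene image. I'll pick and seat both cores now.

```bash
cat >> h.py <<'E'
L=np.array([.6323,.2372]); LY=np.radians(87.8)
def low(x,y): c,s=np.cos(LY),np.sin(LY); return L+[c*x-s*y,s*x+c*y]
def pick(xy,yaw,ztip,opening,hover=.13,up=.15):
    robot.gripper_to(opening); robot.goto([*xy,hover],down(yaw))
    robot.move_linear([*xy,ztip]); robot.gripper_to(0.0); s=robot.state()
    print("gap",s["finger_gap"],"force",s["grip_force"],"t",s["clock"])
    robot.move_linear([*xy,up],vel=.2); print("gap up",robot.state()["finger_gap"])
def place(xy,yaw,z0,zend,opening,force=8,hover=.15,up=.15):
    robot.goto([*xy,hover],down(yaw)); robot.move_linear([*xy,z0])
    hit=robot.move_linear([*xy,zend],vel=.03,until_force=force)
    s=robot.state(); print("hit",hit,"tip",s["tool_pos"],"F",s["force"]); 
    robot.gripper_to(opening); robot.move_linear([*xy,up],vel=.2); print("t",robot.state()["clock"])
E
python3 - <<'E'
from h import *
pick([.4585,.0188],0,.010,.05)
place(low(-.032,0),LY-np.pi/2,.058,.0435,.04)
pick([.4405,-.2565],np.radians(-29.2),.010,.05)
place(low(.030,0),LY-np.pi/2,.058,.0435,.04)
robot.goto([.45,.1,.2],down(0))
for n,(u0,v0,u1,v1) in {"top":(190,165,285,220),"scene":(350,195,445,265)}.items():
    im=eyes.read_camera(n)[v0:v1,u0:u1]; cv2.imwrite(f"pics/s1{n}.png",cv2.resize(im,None,fx=6,fy=6,interpolation=cv2.INTER_CUBIC)[:,:,::-1])
a,b=cv2.imread("pics/s1top.png"),cv2.imread("pics/s1scene.png")
cv2.imwrite("pics/s1.png",cv2.resize(np.vstack([a,b]),None,fx=.75,fy=.75))
E
```

```text
gap 0.01502288055674741 force 30.000358521938324 t 4.5667
gap up 0.014905184490597644
hit True tip [0.63113801 0.20526574 0.04501047] F [-0.12937874  0.38467814  4.22895725]
t 8.9583
gap 0.013660203432213042 force 29.99737322330475 t 12.825
gap up 0.013715062758710343
hit True tip [0.63385152 0.26838992 0.04689514] F [ 1.95522666  3.11826736 -0.80500788]
t 18.1833
```

View pics/s1.png

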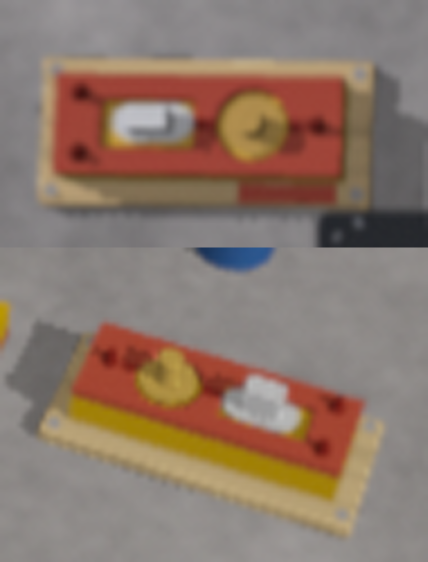

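Top crop: the round core sits centred in its seat, and the oblong core lies inside its seat with slack at left. Its stop came 2 mm early, so I'll probe both stem tops with closed fingers (home is z=0.062), which also presses them down.

```bash
python3 - <<'E'
from h import *
robot.gripper_to(0)
for x in(.028,-.032):
    p=low(x,0); robot.goto([*p,.11],down(LY-np.pi/2)); robot.move_linear([*p,.07])
    h=robot.move_linear([*p,.057],vel=.02,until_force=6); print(x,h,robot.state()["tool_pos"],robot.state()["force"]); robot.move_linear([*p,.11])
print(robot.state()["clock"])
E
```

```text
0.028 True [0.63387022 0.26527292 0.06231963] [ 1.15342328 -0.99659293  5.10154692]
-0.032 True [0.63158446 0.20538    0.06227897] [-1.05298706  0.18301055  5.04965296]
24.1833
```

Both cores are home at 62.3 mm. Next I'll pick up the upper half, hover over the mould, and check the camera-to-robot offset.

```bash
python3 - <<'E'
from h import *
pick([.6245,.0065],np.radians(.5),.006,.09,hover=.12,up=.12)
p=L; robot.goto([*p,.12],down(LY-np.pi/2)); robot.move_linear([*p,.075]); robot.pause(.3)
s=robot.state(); t=s["tool_pos"]; print(t,s["clock"]); z=t[2]-.006+.028
c,sn=np.cos(LY),np.sin(LY)
top=np.array([[t[0]+c*a-sn*b,t[1]+sn*a+c*b,z] for a,b in((-.085,-.03),(.085,-.03),(.085,.03),(-.085,.03))])
out=[]
for n,(u0,v0,u1,v1) in {"top":(185,160,285,220),"scene":(345,180,445,260)}.items():
    im=eyes.read_camera(n); cs=blobs(im,(20,120,100),(35,255,255),(u0,v0,u1,v1),40)
    A=np.vstack(cs); print(n,rect(n,A,z),[rect(n,x,z) for x in cs])
    crop=cv2.resize(im[v0:v1,u0:u1],None,fx=5,fy=5,interpolation=cv2.INTER_CUBIC)
    q=((proj(n,top)-[u0,v0]+.5)*5).astype(int); cv2.polylines(crop,[q],True,(0,255,255),1); out.append(crop)
cv2.imwrite("pics/u1.png",cv2.resize(np.vstack(out),None,fx=.8,fy=.8)[:,:,::-1])
E
```

```text
gap 0.05945282172448613 force 29.992370903491974 t 27.9417
gap up 0.0599810849628903
[0.63280619 0.23728561 0.07607342] 30.325
top [632.5 237.2 169.2  59.8  87.1] [array([622.9, 316.4,  31.2,  10.1,   0.9]), array([629.8, 183.7,  63.8,  59.6,  89. ])]
scene [666.6 237.1 173.6 128.6  88.2] [array([722.6, 242.6, 159.1,  17.1,  88.2]), array([643.3, 293.8,  76.9,  55.7,  -1.9]), array([637.9, 170. ,  75.6,  37.5,  -2.4])]
```

View pics/u1.png

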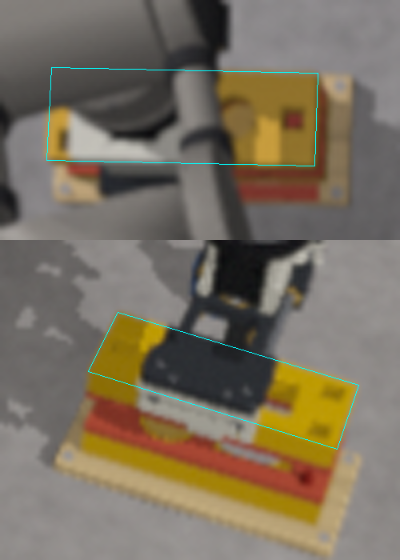

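The outline predicted from the TCP matches the held half in both views, so the camera offset is about 0.3 mm. I'll lower it now, allowing some press force.

```bash
python3 - <<'E'
from h import *
p=[.6332,.2373]
h=robot.move_linear([*p,.0465],vel=.025,until_force=12); s=robot.state(); print(h,s["tool_pos"],s["force"],s["ft_torque"],s["clock"])
E
```

```text
True [0.63298196 0.23725234 0.04832485] [-0.72088126 -0.10260161  5.11810244] [-0.12367988 -0.01310879  0.00678358] 31.425
```

It stopped at tip height 48.3 mm against 48 for flush. I'll release, check, and pick up the board.

```bash
python3 - <<'E'
from h import *
p=robot.state()["tool_pos"]; robot.gripper_to(.085); robot.move_linear([p[0],p[1],.16],vel=.2)
pick([.6285,-.2468],np.radians(84.2-90),.003,.09,hover=.12,up=.16)
robot.goto([.62,-.1,.16],down(LY-np.pi/2))
out=[]
for n,(u0,v0,u1,v1) in {"top":(185,165,285,220),"scene":(345,190,445,265)}.items():
    im=eyes.read_camera(n); 
    for x in blobs(im,(20,120,100),(35,255,255),(u0,v0,u1,v1),40): print(n,rect(n,x,.07))
    out.append(cv2.resize(im[v0:v1,u0:u1],None,fx=4,fy=4,interpolation=cv2.INTER_CUBIC))
cv2.imwrite("pics/u2.png",np.vstack(out)[:,:,::-1]); print(robot.state()["clock"])
E
```

```text
gap 0.06345878063837403 force 29.999856054782867 t 36.3667
gap up 0.06341953977423757
top [633.  236.5 171.9  61.7  87.1]
scene [699.7 239.9 164.2  17.7  88.2]
scene [640.7 236.5 171.8  76.3  87.7]
38.0417
```

View pics/u2.png

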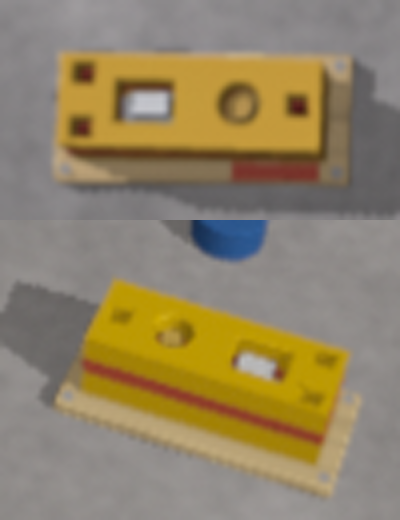

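The upper half is flush: one even red band in the scene view, keys visible in all three holes and both stems in their openings. Next come the board and then the weight.

```bash
python3 - <<'E'
from h import *
place([.633,.237],np.radians(-2.4),.085,.072,.085,force=5,hover=.16,up=.2)
robot.goto([.60,.0,.2],down(0))
out=[]
for n,(u0,v0,u1,v1) in {"top":(185,160,285,220),"scene":(345,185,445,265)}.items():
    im=eyes.read_camera(n); 
    for x in blobs(im,(0,60,100),(25,255,255),(u0,v0,u1,203 if n=="top" else v1),40): print(n,rect(n,x,.082))
    out.append(cv2.resize(im[v0:v1,u0:u1],None,fx=4,fy=4,interpolation=cv2.INTER_CUBIC))
    for x in blobs(im,(100,120,30),(130,255,255),(225,235,275,280) if n=="top" else (388,172,416,202)): print("w",rect(n,x,.03 if n=="top" else .02))
cv2.imwrite("pics/b1.png",np.vstack(out)[:,:,::-1]); print(robot.state()["clock"])
E
```

```text
hit True tip [0.63315914 0.23706609 0.07321333] F [ 0.90759145 -0.61936346  3.99742468]
t 41.775
top [634.6 232.6 201.   68.1  89. ]
w [459.5 207.7  55.5  49.8  88.9]
scene [668.8 237.9 198.4 139.8  87.7]
w [454.2 208.2  93.8  53.3   6.9]
42.825
```

View pics/b1.png

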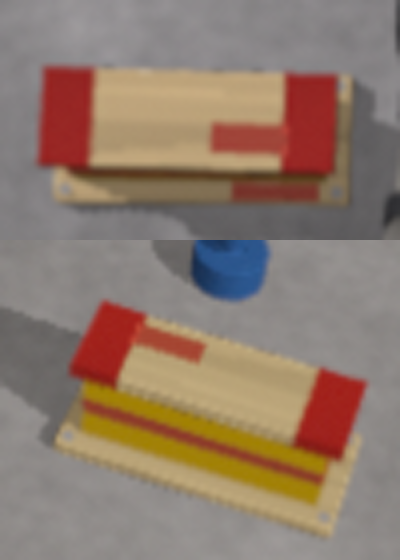

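The board lies flat along the mould, with similar overhang at both ends and its red ends at left and right. I'll pick up the weight by its knob and set it down gently at the board's middle.

```bash
python3 - <<'E'
from h import *
c=ray("top",[[232.2,189.6]],.082)[0]; print("board",c,proj("top",[[.633,.237,.082]]))
pick([.459,.208],0,.034,.06,hover=.15,up=.2)
q=[(.633+c[0])/2,(.237+c[1])/2]
robot.goto([*q,.2],down(LY-np.pi/2)); robot.move_linear([*q,.13],vel=.08)
h=robot.move_linear([*q,.1145],vel=.02,until_force=5); s=robot.state(); print(h,s["tool_pos"],s["force"],s["clock"])
robot.gripper_to(.06); robot.move_linear([*q,.2],vel=.08); robot.goto([.55,-.05,.25],down(0)); robot.pause(.5)
out=[]
for n,(u0,v0,u1,v1) in {"top":(185,150,285,220),"scene":(345,165,445,265)}.items():
    im=eyes.read_camera(n)
    out.append(cv2.resize(im[v0:v1,u0:u1],None,fx=3.5,fy=3.5,interpolation=cv2.INTER_CUBIC))
    for x in blobs(im,(100,120,30),(130,255,255),(u0,v0,u1,v1)): print("w",n,rect(n,x,.112),(x.max(0)+x.min(0))/2)
cv2.imwrite("pics/w1.png",np.vstack(out)[:,:,::-1]); print(robot.state()["clock"])
E
```

```text
board [0.63302592 0.23518778 0.082     ] [[231.49583286 189.62132247]]
gap 0.02469349666629016 force 30.000614100026723 t 46.0333
gap up 0.02488824841892174
True [0.63281439 0.23602008 0.11618321] [-0.16259432 -0.28007038  6.94383614] 49.4333
w top [6.310e+02 2.368e+02 5.410e+01 5.280e+01 3.000e-01] [229.5 188.5]
w scene [638.8 237.5  85.6  53.1   9.2] [400.5 212.5]
53.1833
```

View pics/w1.png

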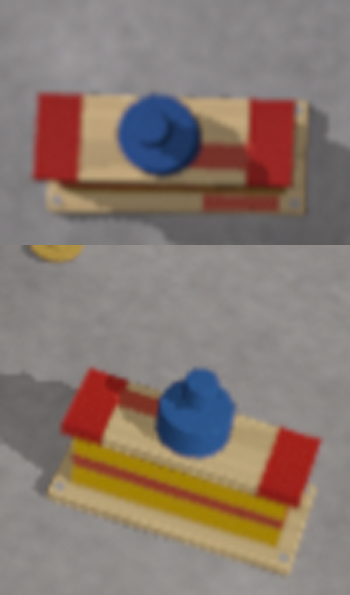

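The weight stands upright at the board's middle, measured at (631,237) against the board at (633,236) mm. Everything is released, so I'm handing in.

```bash
python3 -c "
from cell import robot
print(robot.job_done())"
```

```text
the job is handed in; nothing more can be done
None
```

I handed the job in at about 53 s: both cores are home, the mould is closed flush, the board lies squarely on it and the weight stands on the board's middle; the hand-in returned no verdict.

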